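# Build up a spacer stack on an eccentric spindle

## Task

Thread the three spacer rings onto the upright spindle of the hub in order of size: the wide steel one first, fully home on the flange, then the middle brass one, then the narrow red one on top, each lying flat on the one below. Feel for the spindle gently, never pressing hard on the hub, leave the glass jar and the roll of masking tape where they are, and let go of everything at the end.

Things in the scene. Friction and masses are not known exactly. Their poses are not given: they have to be found in the camera images.
- hub: Hub fixed to the bench: plywood board 130 x 110 x 18 mm (origin: centre of its underside, x along the 130 mm side, z up), low bolt heads at its corners, and on it a round aluminium flange 84 mm across whose flat top (the seat) is 32 mm above the bench, with a dark disc 48 mm across let in flush. The steel spindle stands on the disc. A press of over 35 N on any of it spoils the hub.
- hub_centre (a point): Centre of the flange's flat top (the seat), z up. The spindle is NOT here: its axis is upright and stands 7 mm from this point, in a direction that differs each time and is not measured (find it by feel or by sight). The direction is locked and does not change as you work.
- tip_level (a point): Point 46 mm above hub_centre: only the height of the spindle's tip, whose axis is 7 mm to one side. Spindle: 16 mm diameter, flat tip with 2 mm chamfer. It is sprung along its axis: a press on the tip meets about 2 N, then 1 N more per mm, with a hard stop after 6 mm; it springs up again by itself. It does not give sideways.
- wide_spacer_centre (a point): Centre of the wide spacer, a grey steel ring lying flat: 58 mm outside, 19 mm bore, 14 mm thick (centre 7 mm above its underside), about 0.16 kg. z is the ring's axis.
- middle_spacer_centre (a point): Centre of the middle spacer, a brass ring lying flat: 46 mm outside, 19 mm bore, 14 mm thick (centre 7 mm above its underside), about 0.11 kg. z is the ring's axis.
- narrow_spacer_centre (a point): Centre of the narrow spacer, a red plastic ring lying flat: 34 mm outside, 19 mm bore, 14 mm thick (centre 7 mm above its underside), about 0.05 kg. z is the ring's axis.
- jar: Glass jar with a lid, 63 mm across, 99 mm high, standing behind and left of the hub; origin at the centre of its underside. Bystander.
- masking_tape: Roll of cream masking tape lying flat, 98 mm across, 25 mm high; origin at the centre of its underside. Bystander, not one of the spacers.
There are look-alikes about, which are no part of the job. Several things look just like the part that bears wide_spacer_centre: the one meant starts farthest to the robot's right.

How it is judged:
On the way, in this order (a step that is already met when the one before it is completed fails the run):
1. the wide spacer is threaded and home on the seat (z of wide_spacer_centre in the frame of hub_centre below 0.0095 m and horizontal distance between wide_spacer_centre and hub_centre below 0.011 m), for 0.2 s.
2. the middle spacer is threaded and lies on the wide one (z of middle_spacer_centre in the frame of hub_centre below 0.024 m and horizontal distance between middle_spacer_centre and hub_centre below 0.011 m), for 0.2 s.
3. the narrow spacer is threaded and lies on the middle one (z of narrow_spacer_centre in the frame of hub_centre below 0.0385 m and horizontal distance between narrow_spacer_centre and hub_centre below 0.011 m), for 0.2 s.
At the end, for the whole second after the job is handed in: All three spacers are round the spindle (centres within 11 mm of the flange's centre), at rest and flat within 0.06 rad: wide one home on the seat (within 2 mm), middle one on it (centre under 23.5 mm above the seat), narrow one on top (centre under 38 mm above the seat) (z of wide_spacer_centre in the frame of hub_centre below 0.009 m and horizontal distance between each of wide_spacer_centre, middle_spacer_centre, narrow_spacer_centre and hub_centre below 0.011 m and angle between each of wide_spacer_centre, middle_spacer_centre, narrow_spacer_centre's own z axis and vertical below 0.06 rad and z of middle_spacer_centre in the frame of hub_centre below 0.0235 m and z of middle_spacer_centre in the frame of wide_spacer_centre above 0.012 m and z of narrow_spacer_centre in the frame of hub_centre below 0.038 m and z of narrow_spacer_centre in the frame of middle_spacer_centre above 0.012 m and linear speed of each of wide_spacer, middle_spacer, narrow_spacer below 0.02 m/s); the robot touches nothing.
It fails at once if the hub is pressed with more than 35 N (contact force between hub and anything else above 35 N).
It fails at once if the glass jar is knocked or moved more than 20 mm (distance of jar from where it was at the start of the episode above 0.02 m or angle between jar's own z axis and vertical above 0.2 rad).
It fails at once if the roll of masking tape is moved more than 20 mm (distance of masking_tape from where it was at the start of the episode above 0.02 m).
It also fails if it takes over 72 s, if anything falls off the work surface, if the arm or the gripper's body presses on something with over 40 N, if the wrist force passes 120 N, or if a joint passes its speed limit or range.

## Robot

A 7-joint arm with a two-finger parallel gripper is mounted at the origin on a cart in front of the work surface, level with it; the furniture and walls round the work are solid. World frame = base frame: x ahead of the robot, y to its left, z up, the work surface at z = 0. Lengths are in m, angles in rad, forces in N, time in s.
With the tool pointing down it reaches from about 0.425 to 0.875 m from the base axis. Payload 8.4 kg.
Tool frame: the origin (TCP) lies between the finger pads; the fingertips stand 8 mm ahead of it and the grasp point (between the pads) lies 11 mm behind it (arm.tips_ahead is the distance from the TCP to the fingertips, in m); y points along the fingers, x is the direction in which the jaws open and shut, and the axes are right-handed (so a half turn about y gives the same grasp; the last joint's range is limited). The gripper opens to 87 mm and grips with 3 to 60 N. Pads are 19 mm wide; open, the fingers measure 117 mm over their backs; the gripper's body (75 mm by 190 mm) begins 51 mm behind the grasp point.
Start: joints at [-1.245, 0.333, 0.04, 1.465, -0.013, 1.343, -0.059], TCP at [0.268, 0.592, 0.231] pointing down, gripper open.
Joint ranges: [-2.58, 2.58], [-0.38, 2.09], [-1.3, 1.39], [0.25, 2.4], [-1.5, 4.64], [0.08, 2.09], [-2.65, 2.65]. Speed limits (rad/s): [2.22, 2.22, 2.79, 2.79, 3.14, 3.14, 3.14].

## Interface

Orientations are given as a unit quaternion [w, x, y, z].
In Python, from rig import arm gives the robot as it stands. The module is installed in compiled form; this text tells all that it offers.
- The arm moves only by the shell command python3 -m creep 'ROWS' [FORCE]. ROWS is JSON, a list of rows, each a list of 7 numbers: the finger opening in mm, from 0 to 87, then the shift along the tool's x, y, z in mm, then the turn, a rotation vector about the tool's x, y, z in rad. A call has 1 to 20 rows; each row shifts and turns the commanded pose from where the row before left it, along the tool's axes as they then stand; what a row does not reach is not made up. A row lasts 1/12 s, in which the tool goes at most 41.7 mm and 7.16 degrees, less where a joint would pass 70% of its speed; a pose out of reach is approached as far as the arm can. A call is refused whole if a number of a shift passes 41.7 or a number of a turn 0.125, either way. A call with a gripper value outside its range is refused whole. The fingers move at their own pace and stop on an object; FORCE is the grip in N (left out, the last holds). Time passes only in rows, so rows that do not move let the fingers close. It gives the time, the measured TCP pose, the force and the opening at its end, in the units of the state.
- arm.get_obs(): the state, without advancing time (a new reading comes with each control period).
- arm.capture(name): name is "side" or "top"; returns a dict with "frame" (480x640x3 uint8, red, green, blue), "fx", "fy", "cx", "cy" (pixels), "cam_to_world" (4x4, takes a point from camera to world coordinates). Camera axes: x right, y up, looking along -z (the intrinsics and any distortion apply to the point x, -y, -z); pixel columns grow to the right and rows downward; lengths in m; the calibration is good to about 2 mm. A picture is of the moment at which its call begins. There is no depth.
- arm.job_done(): hands the job in, once; it reports no verdict.
The state is a dict: "clock": time; "q": joint angles; "joint_velocities": joint speeds; "effort": joint torques, N m; "position": TCP position; "orientation": TCP orientation; "contact_force": force on the tool from outside, world axes, zero at the start; "wrist_torque": the same for the moment, N m; "opening": opening from 0.0 (shut) to 1.0 (fully open).
Only numpy, scipy, OpenCV 4.12 (cv2) and the standard library are available. Lean on these libraries where they do the work, as an engineer would, in place of code of your own. Each camera call takes 0.05 s, during which the arm holds its last target.

## Working session

There is one attempt and no reset: what is moved stays moved. The work goes in short steps, Python scripts to look and compute and a shell command to move; the robot and the scene stay as the last step left them, time stands still between calls to the robot, and variables do not carry over. Pictures are saved under pics/ and viewed, and the job is handed in when it is done.

```bash
mkdir -p pics
python3 - <<'E'
from rig import arm
import cv2,pickle
print(arm.get_obs())
for n in("top","side"):
    c=arm.capture(n); cv2.imwrite(f"pics/{n}0.png",c["frame"][:,:,::-1]); pickle.dump(c,open(f"{n}0.pkl","wb"))
    print({k:v for k,v in c.items() if k!="frame"})
E
```

```text
{'clock': 0.0, 'q': array([-1.24516942,  0.33389006,  0.0398898 ,  1.46627013, -0.01339263,
        1.34327546, -0.05847955]), 'joint_velocities': array([ 1.67411065e-03,  8.76053952e-04,  9.87256488e-04,  9.77495994e-05,
       -7.35373800e-04, -1.55904124e-03, -2.85691500e-04]), 'effort': array([ 8.65290604e-04, -6.56355643e+01,  1.33505601e+00, -4.03795981e+01,
       -5.98228234e-02,  4.45815129e-02,  1.75553328e-04]), 'position': array([0.26775875, 0.59179721, 0.22967351]), 'orientation': array([-0.59383734,  0.59451089,  0.38290511, -0.38379381]), 'contact_force': array([-0.10603404, -0.1817595 ,  0.69454533]), 'wrist_torque': array([-0.00088482,  0.01359392, -0.02814819]), 'opening': 0.9989900391502805}
{'fx': 480.06779289550053, 'fy': 480.06779289550053, 'cx': 322.18407292990685, 'cy': 237.63409598422837, 'cam_to_world': array([[-2.08302863e-03,  9.96125046e-01, -8.79235626e-02,
         4.19262796e-01],
       [-9.99997597e-01, -2.13501265e-03, -4.97204086e-04,
         7.86855824e-02],
       [-6.82995362e-04,  8.79223157e-02,  9.96127100e-01,
         1.20135910e+00],
       [ 0.00000000e+00,  0.00000000e+00,  0.00000000e+00,
         1.00000000e+00]])}
{'fx': 551.8882514388735, 'fy': 551.8882514388735, 'cx': 328.8022194744697, 'cy': 240.20033103899206, 'cam_to_world': array([[ 8.50504930e-01,  3.31082951e-01, -4.08687464e-01,
        -2.46738825e-02],
       [-5.25966235e-01,  5.33982357e-01, -6.61983657e-01,
        -8.10994831e-01],
       [-9.39607174e-04,  7.77976171e-01,  6.28293081e-01,
         8.90570029e-01],
       [ 0.00000000e+00,  0.00000000e+00,  0.00000000e+00,
         1.00000000e+00]])}
```

View pics/top0.png

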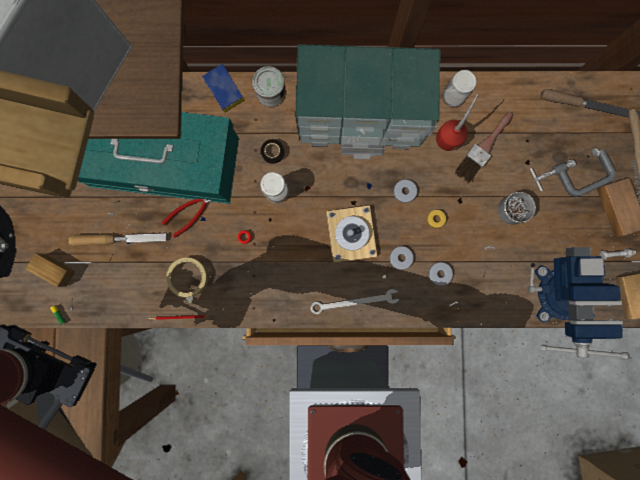

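View pics/side0.png

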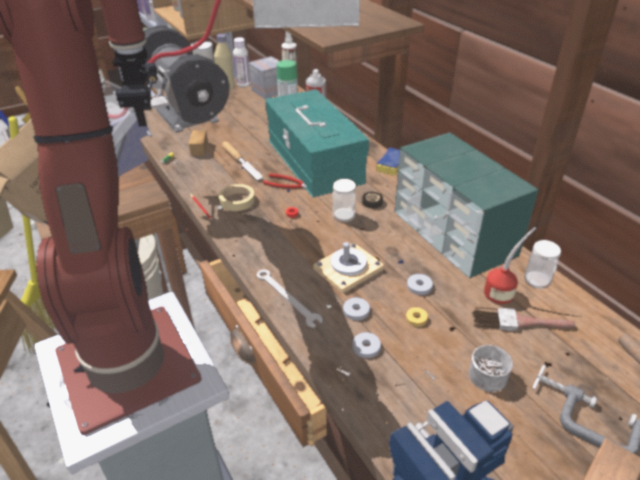

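Top view candidates for the wide ring are the grey rings at (405,190), (401,258) and (440,272). The one farthest to the robot's right (−y, image right) is (440,272). The brass ring is at (437,218), the red one at (246,237) and the hub at (352,233). I'll confirm with crops and measure.

```bash
cat > h.py <<'E'
import numpy as np,cv2,pickle
def ray(c,u,v):
    M=c["cam_to_world"]; d=M[:3,:3]@np.array([(u-c["cx"])/c["fx"],-(v-c["cy"])/c["fy"],-1]); return M[:3,3],d
def onz(c,u,v,z):
    o,d=ray(c,u,v); return o+d*(z-o[2])/d[2]
def proj(c,p):
    M=c["cam_to_world"]; q=M[:3,:3].T@(np.array(p)-M[:3,3]); return c["cx"]+c["fx"]*q[0]/-q[2], c["cy"]+c["fy"]*q[1]/q[2]
def blob(mask,u,v,r):
    """outer contour (hull) containing/nearest u,v"""
    cs,_=cv2.findContours(mask.astype(np.uint8),cv2.RETR_EXTERNAL,cv2.CHAIN_APPROX_NONE)
    best=None
    for k in cs:
        if cv2.contourArea(k)<20: continue
        m=k[:,0].mean(0)
        d=np.hypot(*(m-[u,v]))
        if d<r and (best is None or len(k)>len(best)): best=k
    return best
E
python3 - <<'E'
from h import *
T=pickle.load(open("top0.pkl","rb"));S=pickle.load(open("side0.pkl","rb"))
def crop(c,u,v,w,h,k): return cv2.resize(c["frame"][v-h:v+h,u-w:u+w,::-1],None,fx=k,fy=k,interpolation=cv2.INTER_CUBIC)
cv2.imwrite("pics/cropT.png",crop(T,400,230,80,60,5))
cv2.imwrite("pics/cropS.png",crop(S,375,300,80,60,5))
cv2.imwrite("pics/cropR.png",np.hstack([crop(T,246,237,20,20,10),crop(S,292,212,20,20,10)]))
E
```

```text
(no output)
```

View pics/cropT.png

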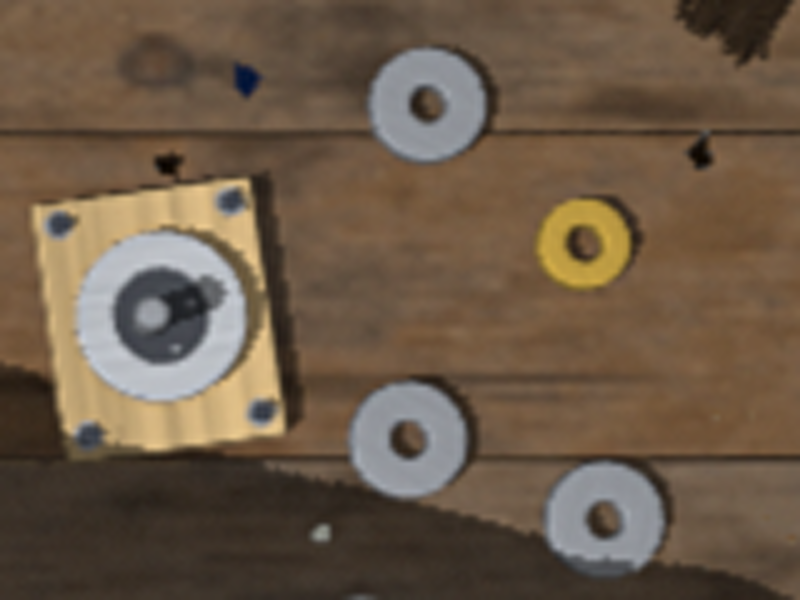

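View pics/cropS.png

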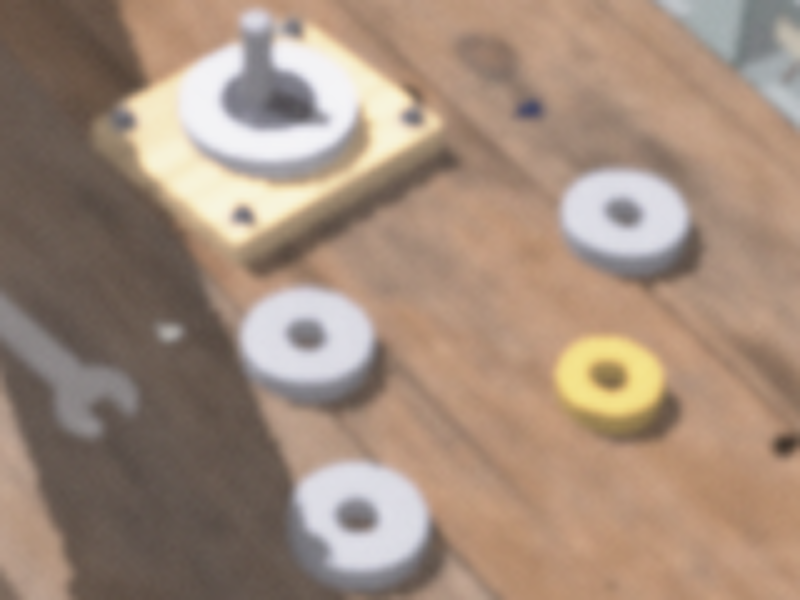

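View pics/cropR.png

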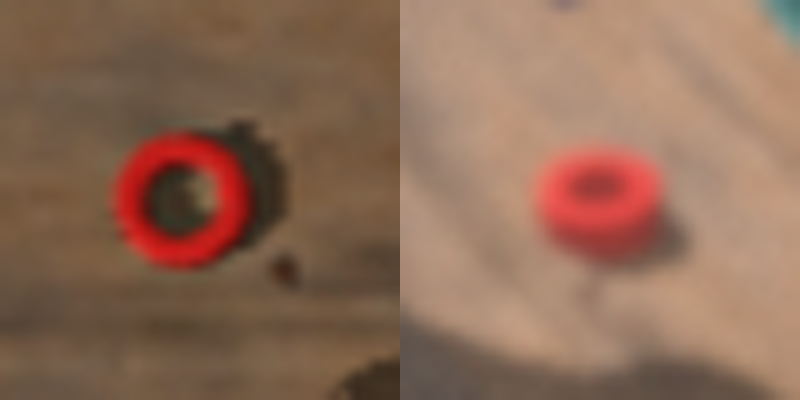

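The crops confirm it: the three identical grey rings have top-view centres near (405,190), (401,258) and (441,273). The last is the target, farthest right. The spindle tip appears near (350,232), left of the flange centre at (352,233). Now the precise centres.

Run:
```python
from h import *
T=pickle.load(open("top0.pkl","rb"));S=pickle.load(open("side0.pkl","rb"))
def seg(c,kind):
    h=cv2.cvtColor(c["frame"],cv2.COLOR_RGB2HSV).astype(int); H,s,v=h[...,0],h[...,1],h[...,2]
    if kind=="red": return (s>150)&((H<8)|(H>172))&(v>90)
    if kind=="brass": return (s>110)&(H>20)&(H<34)&(v>110)
    if kind=="grey": return (s<50)&(v>95)
def ell(c,kind,u,v,z,r=14):
    m=seg(c,kind); k=blob(m,u,v,r)
    if k is None: print(kind,"none");return
    e=cv2.fitEllipse(cv2.convexHull(k)); p=onz(c,*e[0],z)
    print(kind,(u,v),"ctr",np.round(e[0],2),"axes",np.round(e[1],1),"n",len(k),"xyz",np.round(p,4))
ell(T,"grey",441,273,.014);ell(T,"grey",401,258,.014);ell(T,"brass",437,218,.014);ell(T,"red",246,237,.014);ell(T,"grey",352,233,.032)
ell(S,"red",291,211,.014);ell(S,"brass",417,316,.014);ell(S,"grey",367,344,.014);ell(S,"grey",350,262,.032)
def crop(c,u,v,w,h,k): return cv2.resize(c["frame"][v-h:v+h,u-w:u+w,::-1],None,fx=k,fy=k,interpolation=cv2.INTER_NEAREST)
cv2.imwrite("pics/hubT.png",np.hstack([crop(T,352,232,20,25,10),crop(S,347,255,20,25,10)]))
g=cv2.cvtColor(T["frame"],cv2.COLOR_RGB2GRAY); print(g[226:242,342:366])
```

```text
grey (441, 273) ctr [440.3 273. ] axes [21.6 24.2] n 65 xyz [ 0.4359 -0.2119  0.014 ]
grey (401, 258) ctr [400.97 257.64] axes [23.2 23.6] n 66 xyz [ 0.474  -0.1155  0.014 ]
brass (437, 218) ctr [436.14 218.39] axes [17.7 18.8] n 51 xyz [ 0.5716 -0.2047  0.014 ]
red (246, 237) ctr [243.72 236.6 ] axes [13.5 13.7] n 37 xyz [0.5271 0.2742 0.014 ]
grey (352, 233) ctr [351.79 232.83] axes [34.1 34.6] n 96 xyz [0.5341 0.0068 0.032 ]
red (291, 211) ctr [291.58 211.67] axes [ 8.9 11.1] n 28 xyz [0.5246 0.2699 0.014 ]
brass (417, 316) ctr [416.43 316.22] axes [12.2 19.5] n 65 xyz [ 0.5689 -0.2093  0.014 ]
grey (367, 344) ctr [365.6  345.03] axes [27.8 31.7] n 86 xyz [ 0.4299 -0.2175  0.014 ]
grey (350, 262) ctr [350.22 263.6 ] axes [42.6 55.5] n 193 xyz [ 0.5306 -0.0074  0.032 ]
[[188 189 175 129  81  68  70  72  71  71  72  73  72  73  73  75  94 104
   99  99 107 121 149 194]
 [185 172 127  81  69  70  71  71  71  73  75  74  75  75  65  46  43  56
   85 102 100  99 137 190]
 [182 145  84  69  70  71  71  72  72  73  72  65  47  46  43  36  34  38
   71 103 102  98 108 152]
 [177 108  67  
[... 598 characters left out ...]
80  66  69  80 100 109 121 123 105  81  54  66  71  74  74  72  70
   71 127 191 192 188 187]
 [178 116  69  68  73  81  90  85  76  59  54  65  73  74  73  74  72  69
   80 141 194 194 193 194]
 [194 163  80  65  68  71  73  68  66  67  68  72  71  72  71  72  69  70
  113 175 200 198 197 198]
 [190 174 114  71  66  69  71  71  71  72  71  72  74  78  71  69  67  86
  144 196 197 194 193 194]
 [192 192 172 119  72  66  71  72  73  73  72  79 113 131  85  67  83 137
  186 193 189 185 186 186]
 [196 199 197 176 120  76  67  70  71  70  70  73  91 103  72  85 133 181
  189 188 186 187 189 191]
 [195 194 197 195 178 142  98  75  68  70  68  68  74  79  98 147 185 192
  191 189 190 191 193 194]]
```

View pics/hubT.png

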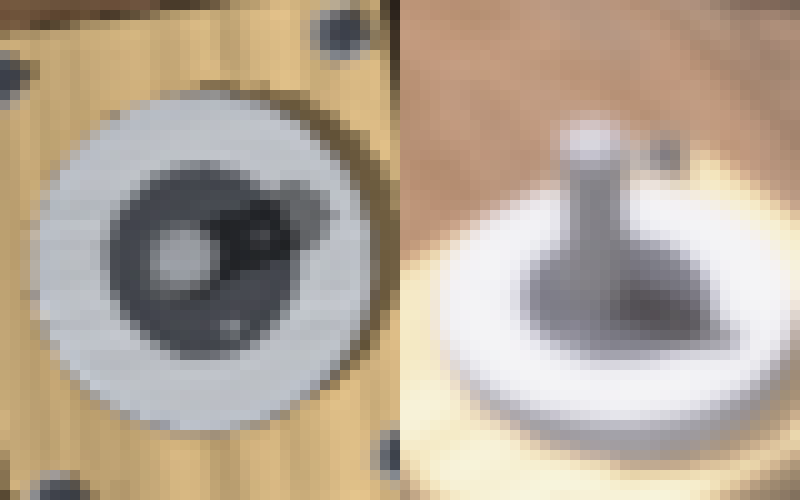

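```bash
cat >> h.py <<'E'
from scipy.spatial.transform import Rotation as R
def tool(o): q=o["orientation"]; return R.from_quat([q[1],q[2],q[3],q[0]])
def plan(o,tgt,yaw=None,vmax=40,wmax=0.12):
    """rows along straight line to tgt (TCP), with turn about vertical so that tool x heads at yaw (mod pi)"""
    r=tool(o); X=r.as_matrix()[:,0]; cur=np.arctan2(X[1],X[0]); dy=0
    if yaw is not None: dy=(yaw-cur+np.pi/2)%np.pi-np.pi/2
    d=(np.array(tgt)-o["position"])*1000; n=int(max(np.ceil(np.linalg.norm(d)/vmax),np.ceil(abs(dy)/wmax),1))
    rows=[]
    for i in range(n):
        s=r.inv().apply(d/n); w=r.inv().apply([0,0,dy/n]); rows.append([*np.round(s,1),*np.round(w,3)]); r=R.from_rotvec([0,0,dy/n])*r
    print("yaw %.3f dyaw %.3f n %d"%(cur,dy,n)); 
    for x in rows: print(",".join("%g"%(v+0) for v in x))
E
python3 - <<'E'
from h import *
from rig import arm
o=arm.get_obs(); print(np.round(tool(o).as_matrix(),3), arm.tips_ahead)
T=pickle.load(open("top0.pkl","rb"))
print("jar top",onz(T,274,181,.099),"jar",onz(T,274,190,0.05),"tape",onz(T,186,278,.025))
print("spindle",onz(T,349.8,232.1,.078),"flange",onz(T,351.79,232.83,.032))
# dark disc
g=cv2.cvtColor(T["frame"],cv2.COLOR_RGB2GRAY); s=g[212:256,330:376]
f=(cv2.cvtColor(T["frame"],cv2.COLOR_RGB2HSV)[...,1]<50)&(g>130)
for p in [(352.4,233)]:
    for nm,c in(("T",T),):print(proj(c,(.5341,.0068,.032)))
c=T; ph=np.linspace(0,2*np.pi,72,endpoint=False)
# radial edge of dark disc->flange, robust
pts=[]
for a in ph:
    rr=np.arange(6,15,.1); x=351.5+rr*np.cos(a); y=232.9+rr*np.sin(a)
    val=cv2.remap(g.astype(np.float32),x.astype(np.float32)[None],y.astype(np.float32)[None],cv2.INTER_LINEAR)[0]
    k=np.where(val>130)[0]
    if len(k) and 8<rr[k[0]]<11.5: pts.append((x[k[0]],y[k[0]]))
e=cv2.fitEllipse(np.array(pts,np.float32)); print("disc",e,len(pts),onz(T,*e[0],.032))
E
```

```text
[[ 0.412 -0.    -0.911]
 [ 0.911 -0.001  0.412]
 [-0.001 -1.    -0.   ]] 0.008
jar top [0.64925112 0.19120942 0.099     ] jar [0.637296   0.19606159 0.05      ] tape [0.42483964 0.41207766 0.025     ]
spindle [0.53134079 0.01428316 0.078     ] flange [0.53412444 0.00678877 0.032     ]
(np.float64(351.78548655018875), np.float64(232.83994879090332))
disc ((351.7507629394531, 232.6629638671875), (19.183574676513672, 19.35885238647461), 141.75479125976562) 65 [0.5345354  0.00688171 0.032     ]
```

Run:
```python
from h import *
from rig import arm
o=arm.get_obs(); plan(o,(.52,.25,.2),yaw=.5)
```

```text
yaw 1.146 dyaw -0.646 n 11
-18.9,2.7,-33.7,0,0.059,0
-16.8,2.7,-34.7,0,0.059,0
-14.8,2.7,-35.7,0,0.059,0
-12.7,2.7,-36.5,0,0.059,0
-10.5,2.7,-37.2,0,0.059,0
-8.3,2.7,-37.7,0,0.059,0
-6.1,2.7,-38.1,0,0.059,0
-3.8,2.7,-38.4,0,0.059,0
-1.6,2.7,-38.6,0,0.059,0
0.7,2.7,-38.6,0,0.059,0
3,2.7,-38.5,0,0.059,0
```

```bash
python3 -m creep '[[87,-19,2.7,-33.7,0,0.059,0],[87,-17,2.7,-34.7,0,0.059,0],[87,-15,2.7,-35.7,0,0.059,0],[87,-12.7,2.7,-36.5,0,0.059,0],[87,-10.5,2.7,-37.2,0,0.059,0],[87,-8.3,2.7,-37.7,0,0.059,0],[87,-6,2.7,-38,0,0.059,0],[87,-4,2.7,-38.4,0,0.059,0],[87,-1.6,2.7,-38.6,0,0.059,0],[87,0.7,2.7,-38.6,0,0.059,0],[87,3,2.7,-38.5,0,0.059,0]]'
python3 - <<'E'
from h import *
from rig import arm
o=arm.get_obs(); print(o["position"],o["q"]); plan(o,(.4359,-.2119,.075),yaw=0)
E
```

```text
clock: 1.02
position: [0.5198, 0.2478, 0.2006]
orientation: [0.686, -0.686, -0.173, 0.173]
contact_force: [0.6, 0.5, -0.2]
opening: 1.006
[0.51980303 0.24783034 0.20059773] [-0.82735166  0.20331875  0.35212849  1.70685551 -0.07366434  1.24466624
  0.03595148]
yaw 0.494 dyaw -0.494 n 13
-22.5,9.7,-28.1,0,0.038,0
-21.4,9.7,-28.9,0,0.038,0
-20.3,9.7,-29.7,0,0.038,0
-19.1,9.7,-30.4,0,0.038,0
-17.9,9.7,-31.1,0,0.038,0
-16.7,9.7,-31.8,0,0.038,0
-15.5,9.7,-32.4,0,0.038,0
-14.3,9.7,-33,0,0.038,0
-13,9.7,-33.5,0,0.038,0
-11.7,9.7,-34,0,0.038,0
-10.4,9.7,-34.4,0,0.038,0
-9.1,9.7,-34.8,0,0.038,0
-7.8,9.7,-35.1,0,0.038,0
```

```bash
python3 -m creep '[[87,-22.5,9.7,-28,0,0.038,0],[87,-21.4,9.7,-29,0,0.038,0],[87,-20.3,9.7,-29.7,0,0.038,0],[87,-19,9.7,-30.4,0,0.038,0],[87,-18,9.7,-31,0,0.038,0],[87,-16.7,9.7,-31.8,0,0.038,0],[87,-15.5,9.7,-32.4,0,0.038,0],[87,-14.3,9.7,-33,0,0.038,0],[87,-13,9.7,-33.5,0,0.038,0],[87,-11.7,9.7,-34,0,0.038,0],[87,-10.4,9.7,-34.4,0,0.038,0],[87,-9,9.7,-34.8,0,0.038,0],[87,-8,9.7,-35,0,0.038,0],[87,0,0,0,0,0,0]]'
python3 - <<'E'
from h import *
from rig import arm
o=arm.get_obs(); print(o["position"],o["q"]); plan(o,(.4359,-.2119,.025),yaw=0)
c=arm.capture("top");cv2.imwrite("pics/t1.png",cv2.resize(c["frame"][200:320,370:530,::-1],None,fx=5,fy=5))
c=arm.capture("side");cv2.imwrite("pics/s1.png",cv2.resize(c["frame"][270:390,290:450,::-1],None,fx=5,fy=5))
E
```

```text
clock: 2.18
position: [0.4334, -0.2166, 0.0736]
orientation: [-0.706, 0.708, -0.003, 0.002]
contact_force: [-0.9, 0.0, -0.0]
opening: 0.997
[ 0.43336691 -0.21655611  0.07356553] [-0.3178595   0.173895    0.75220844  2.06771281 -0.14180707  0.95189977
  0.5026916 ]
yaw -0.007 dyaw 0.007 n 2
1.3,24.3,2.4,0,-0.003,0
1.3,24.3,2.4,0,-0.003,0
```

View pics/s1.png

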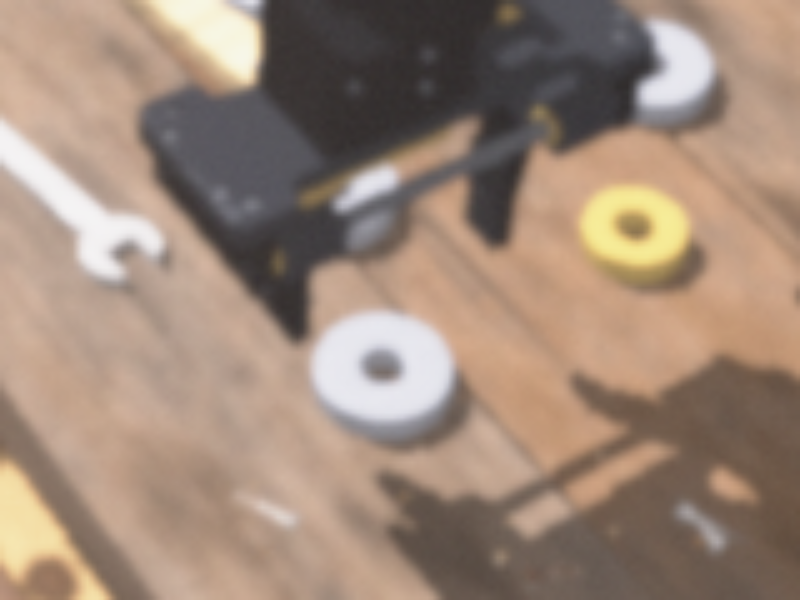

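View pics/t1.png

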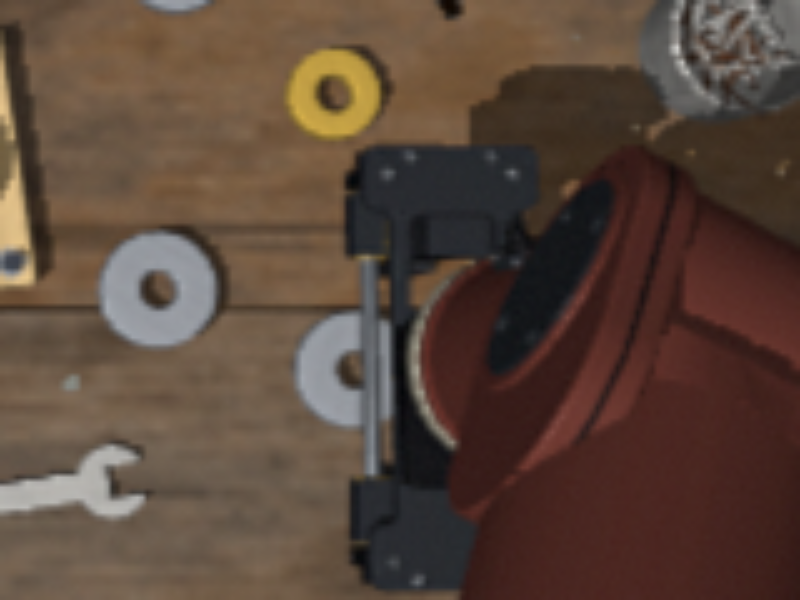

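Run:
```python
from h import *
from rig import arm
S=pickle.load(open("side0.pkl","rb"));T=pickle.load(open("top0.pkl","rb"))
for p in [(.4334,-.2166,.0656),(.4334+.0435,-.2166,.0656),(.4334-.0435,-.2166,.0656),(.4334-.0435,-.226,.0656)]:
    u,v=proj(S,p); print((u-290)*5,(v-270)*5)
print("ring side: from top", [ (a-b)*5 for a,b in zip(proj(S,(.4359,-.2119,.014)),(290,270))])
```

```text
389.19776530876476 284.7496218844154
477.50530475164027 242.25916284997368
297.9862784350681 328.6373575288266
311.2790769593454 344.2864902114354
ring side: from top [np.float64(382.19242199104116), np.float64(360.2271598758412)]
```

```bash
python3 -m creep '[[87,0.3,25,2,0,0,0],[87,0.3,25,2,0,0,0],[87,0,12.5,0,0,0,0],[87,0,0,0,0,0,0],[87,0,0,0,0,0,0]]' 20
```

```text
clock: 2.7
position: [0.4372, -0.2051, 0.0122]
orientation: [0.707, -0.707, -0.001, 0.002]
contact_force: [-0.7, 0.0, -0.1]
opening: 1.003
```

```bash
python3 -m creep '[[87,-3,1,-7.4,0,0,0],[87,0,0,0,0,0,0],[87,0,0,0,0,0,0]]' 20
python3 - <<'E'
from h import *
from rig import arm
o=arm.get_obs(); print(o["position"],o["clock"])
c=arm.capture("side");cv2.imwrite("pics/s2.png",cv2.resize(c["frame"][270:390,290:450,::-1],None,fx=5,fy=5))
E
```

```text
clock: 2.95
position: [0.4346, -0.2141, 0.0122]
orientation: [-0.707, 0.707, 0.001, -0.0]
contact_force: [0.2, 0.1, 0.4]
opening: 1.002
[ 0.43461237 -0.21410863  0.01218121] 2.95
```

View pics/s2.png

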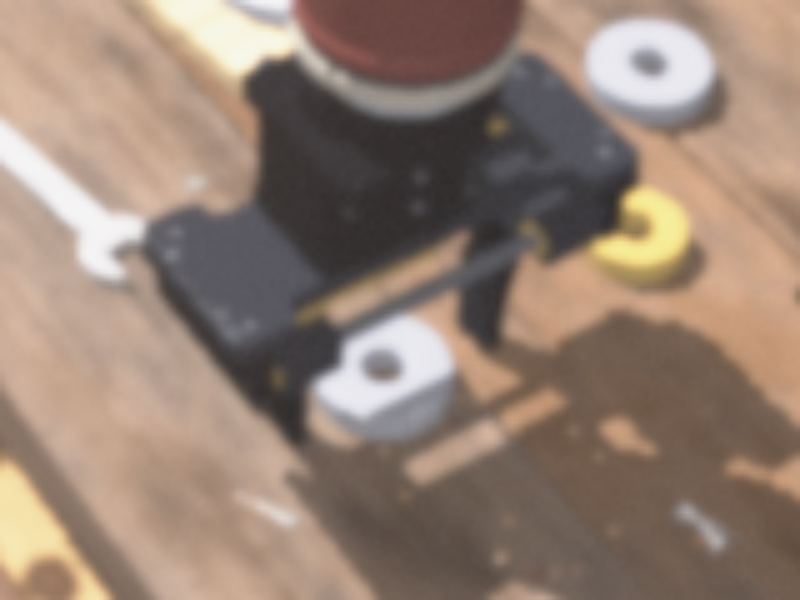

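Run:
```python
from h import *
S=pickle.load(open("side0.pkl","rb"))
for p in [(.4346,-.2141,.014),(.4346+.045,-.2141,.004),(.4346-.045,-.2141,.004)]:
    u,v=proj(S,p); print((u-290)*5,(v-270)*5)
print(onz(S,290+382/5-.4,270+365/5-.4,.014))
```

```text
382.6476770013255 365.0274828469574
469.8333342620347 337.11695965298844
290.53510949968484 426.3789797787612
[ 0.4342905  -0.21264017  0.014     ]
```

Tool axis and ring agree within about 1 mm. Closing on it.

```bash
python3 -m creep '[[40,0,0,0,0,0,0],[40,0,0,0,0,0,0],[40,0,0,0,0,0,0],[40,0,0,0,0,0,0],[40,0,0,0,0,0,0],[40,0,0,0,0,0,0]]' 25
python3 -m creep '[[40,0,-25,0,0,0,0],[40,0,-30,0,0,0,0],[40,0,-30,0,0,0,0],[40,0,0,0,0,0,0],[40,0,0,0,0,0,0]]' 25
python3 - <<'E'
from h import *
from rig import arm
o=arm.get_obs(); print(o["position"],o["clock"]); plan(o,(.5316,.0133,.130),yaw=0)
E
```

```text
clock: 3.5
position: [0.4342, -0.2136, 0.0113]
orientation: [-0.707, 0.707, 0.001, -0.001]
contact_force: [-0.2, 0.0, 0.8]
opening: 0.649
clock: 3.92
position: [0.4352, -0.2136, 0.0974]
orientation: [0.707, -0.707, -0.002, 0.0]
contact_force: [-0.7, 0.4, -2.0]
opening: 0.651
[ 0.43523282 -0.21355659  0.09735998] 3.9167
yaw 0.003 dyaw -0.003 n 7
13.9,-4.6,32.4,0,0,0
13.9,-4.6,32.4,0,0,0
13.9,-4.6,32.4,0,0,0
13.8,-4.6,32.4,0,0,0
13.8,-4.6,32.4,0,0,0
13.8,-4.6,32.4,0,0,0
13.8,-4.6,32.4,0,0,0
```

```bash
python3 -m creep '[[40,13.7,-4,32.2,0,0,0],[40,13.7,-4,32.2,0,0,0],[40,13.7,-4,32.2,0,0,0],[40,13.7,0,32.2,0,0,0],[40,13.7,0,32.2,0,0,0],[40,13.7,0,32.2,0,0,0],[40,13.7,0,32.2,0,0,0],[40,0,0,0,0,0,0],[40,0,0,0,0,0,0],[40,0,0,0,0,0,0]]'
python3 - <<'E'
from h import *
from rig import arm
o=arm.get_obs(); print(o["position"],o["clock"]); 
for n,(u,v) in (("top",(352,233)),("side",(347,245))):
    c=arm.capture(n);pickle.dump(c,open(n+"2.pkl","wb"));cv2.imwrite(f"pics/{n}2.png",cv2.resize(c["frame"][v-48:v+48,u-64:u+64,::-1],None,fx=6,fy=6,interpolation=cv2.INTER_CUBIC))
E
```

```text
clock: 4.75
position: [0.5283, 0.0115, 0.1068]
orientation: [-0.707, 0.708, 0.0, -0.002]
contact_force: [0.0, -1.9, -1.7]
opening: 0.657
[0.52831444 0.01149717 0.10676459] 4.75
```

View pics/side2.png

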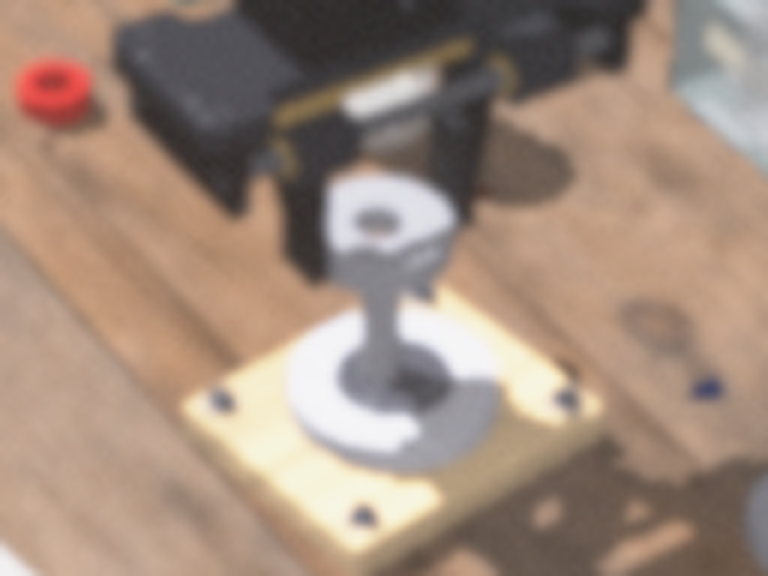

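View pics/top2.png

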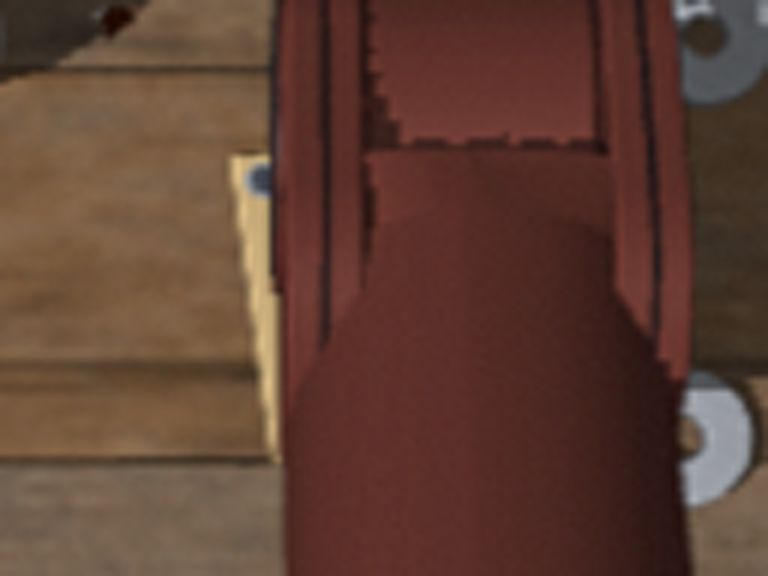

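Run:
```python
from h import *
S=pickle.load(open("side0.pkl","rb"));N=pickle.load(open("side2.pkl","rb"))
g=cv2.cvtColor(S["frame"],cv2.COLOR_RGB2GRAY).astype(np.float32)
print(g[236:262,338:354].astype(int))
tip=onz(S,345.8,243.5,.078); print("tip side",tip)
print("bore",onz(N,345.6,233.3,.1095))
gn=cv2.cvtColor(N["frame"],cv2.COLOR_RGB2GRAY); print(gn[224:242,336:362])
```

```text
[[163 161 161 159 160 156 156 157 157 156 156 155 157 160 161 161]
 [163 161 163 160 159 157 155 156 156 155 155 154 157 159 161 161]
 [165 163 163 162 163 160 157 158 158 154 154 155 156 159 159 160]
 [162 164 164 164 164 162 162 161 159 156 153 153 154 158 160 161]
 [161 165 164 163 163 165 164 165 164 162 158 155 155 155 157 160]
 [160 162 164 165 164 167 173 177 179 174 166 160 156 153 155 158]
 [158 162 162 166 170 180 190 200 199 194 181 169 163 160 156 159]
 [157 160 162 165 174 193 210 215 215 209 192 178 174 167 158 153]
 [157 158 158 162 173 191 209 215 215 206 189 181 182 173 152 137]
 [155 155 156 160 166 176 188 197 196 186 172 172 182 170 143 127]
 [157 155 157 160 161 159 161 166 167 160 153 164 184 178 158 140]
 [158 155 161 167 165 158 145 142 141 139 141 166 197 204 196 181]
 [158 163 176 188 188 170 145 133 132 131 142 177 217 228 228 222]
 [174 190 208 219 216 186 150 134 129 129 144 190 227 238 240 238]
 [210 223 232 235 227 196 153 134 129 132 147 194 231 241 243 242]
 [233 238 241 240 231 199 154 133 131 128 146 189 230 240 242 243]
 [241 242 242 240 231 198 15
[... 1989 characters left out ...]
20 221 217
  209 194 175 154 131 120 123 130]
 [ 80 133 189 217 221 219 211 197 185 182 184 189 197 207 213 209 202 192
  177 160 144 133 126 129 138 143]
 [ 74 118 173 207 215 209 198 190 186 190 201 210 209 205 194 177 163 157
  151 142 133 128 130 138 142 145]
 [ 66 101 146 179 188 176 164 158 157 165 182 193 190 175 160 148 145 146
  153 148 138 128 138 145 148 144]
 [ 64  89 119 144 151 145 135 132 132 140 149 155 154 148 141 148 155 158
  162 154 139 133 144 153 155 150]
 [ 61  86 112 128 134 132 131 130 128 130 131 134 133 136 144 153 162 158
  152 141 132 136 149 159 159 154]
 [ 63  87 108 124 130 132 132 133 133 132 131 133 132 135 145 151 151 144
  136 130 133 145 159 164 164 161]]
```

```bash
python3 -m creep '[[40,1.8,6,0.8,0,0,0],[40,0,6,0,0,0,0],[40,0,0,0,0,0,0],[40,0,0,0,0,0,0]]'
python3 -m creep '[[40,0,3,0,0,0,0],[40,0,3,0,0,0,0],[40,0,3,0,0,0,0],[40,0,0,0,0,0,0]]'
```

```text
clock: 5.18
position: [0.5307, 0.0125, 0.0956]
orientation: [-0.707, 0.707, 0.0, -0.001]
contact_force: [-0.0, 0.8, -1.0]
opening: 0.652
clock: 5.52
position: [0.5308, 0.0129, 0.0866]
orientation: [-0.707, 0.707, 0.001, -0.001]
contact_force: [-1.1, -0.0, -1.3]
opening: 0.65
```

```bash
python3 -m creep '[[40,0,3,0,0,0,0],[40,0,3,0,0,0,0],[40,0,0,0,0,0,0]]'
python3 -m creep '[[40,0,5,0,0,0,0],[40,0,5,0,0,0,0],[40,0,0,0,0,0,0],[40,0,0,0,0,0,0]]'
```

```text
clock: 5.77
position: [0.5308, 0.013, 0.0806]
orientation: [-0.707, 0.707, 0.001, -0.001]
contact_force: [-1.1, 0.4, -1.4]
opening: 0.648
clock: 6.1
position: [0.5309, 0.0129, 0.0708]
orientation: [-0.707, 0.707, 0.001, -0.001]
contact_force: [-0.5, -0.6, -0.9]
opening: 0.649
```

```bash
python3 -m creep '[[40,0,6,0,0,0,0],[40,0,6,0,0,0,0],[40,0,6,0,0,0,0],[40,0,5,0,0,0,0],[40,0,0,0,0,0,0],[40,0,0,0,0,0,0]]'
python3 -m creep '[[40,0,1,0,0,0,0],[40,0,1,0,0,0,0],[40,0,1,0,0,0,0],[40,0,0,0,0,0,0]]'
```

```text
clock: 6.6
position: [0.5309, 0.0128, 0.0478]
orientation: [-0.707, 0.707, 0.001, -0.001]
contact_force: [-0.0, 0.5, -1.3]
opening: 0.65
clock: 6.93
position: [0.5312, 0.013, 0.0452]
orientation: [0.707, -0.707, -0.001, 0.001]
contact_force: [-0.0, -0.3, -1.9]
opening: 0.647
```

```bash
python3 -m creep '[[40,0,0.7,0,0,0,0],[40,0,0.7,0,0,0,0],[40,0,0,0,0,0,0]]'
python3 -m creep '[[40,0,0.5,0,0,0,0],[40,0,0,0,0,0,0]]'
```

```text
clock: 7.18
position: [0.5311, 0.013, 0.0438]
orientation: [-0.707, 0.707, 0.001, -0.001]
contact_force: [-0.1, -0.3, -2.2]
opening: 0.649
clock: 7.35
position: [0.5311, 0.0129, 0.0433]
orientation: [-0.707, 0.707, 0.001, -0.001]
contact_force: [-0.4, 0.0, -1.2]
opening: 0.65
```

```bash
python3 -m creep '[[80,0,0,0,0,0,0],[80,0,0,0,0,0,0],[80,0,0,0,0,0,0],[80,0,0,0,0,0,0]]'
python3 -m creep '[[80,0,-30,0,0,0,0],[80,0,-40,0,0,0,0],[80,0,-20,0,0,0,0],[80,0,0,0,0,0,0],[80,0,0,0,0,0,0]]'
python3 - <<'E'
from h import *
from rig import arm
o=arm.get_obs(); print(o["position"],o["clock"]); 
u,v=347,245
c=arm.capture("side");cv2.imwrite(f"pics/side3.png",cv2.resize(c["frame"][v-48:v+48,u-64:u+64,::-1],None,fx=6,fy=6,interpolation=cv2.INTER_CUBIC))
plan(o,(.5716,-.2047,.13),yaw=-.4)
plan(o,(.5716,-.2047,.13),yaw=0)
E
```

```text
clock: 7.68
position: [0.5314, 0.0129, 0.0435]
orientation: [0.707, -0.707, -0.001, 0.001]
contact_force: [0.5, 0.6, 0.1]
opening: 0.863
clock: 8.1
position: [0.5321, 0.0131, 0.1347]
orientation: [0.708, -0.707, -0.002, 0.0]
contact_force: [0.3, 1.1, -0.2]
opening: 0.92
[0.53208303 0.01313663 0.13466815] 8.1
yaw 0.003 dyaw -0.403 n 6
6.5,0.8,-36.3,0,0.067,0
8.9,0.8,-35.8,0,0.067,0
11.3,0.8,-35.1,0,0.067,0
13.6,0.8,-34.3,0,0.067,0
15.9,0.8,-33.3,0,0.067,0
18.1,0.8,-32.2,0,0.067,0
yaw 0.003 dyaw -0.003 n 6
6.5,0.8,-36.3,0,0.001,0
6.5,0.8,-36.3,0,0.001,0
6.5,0.8,-36.3,0,0.001,0
6.5,0.8,-36.3,0,0.001,0
6.5,0.8,-36.3,0,0.001,0
6.6,0.8,-36.3,0,0.001,0
```

View pics/side3.png

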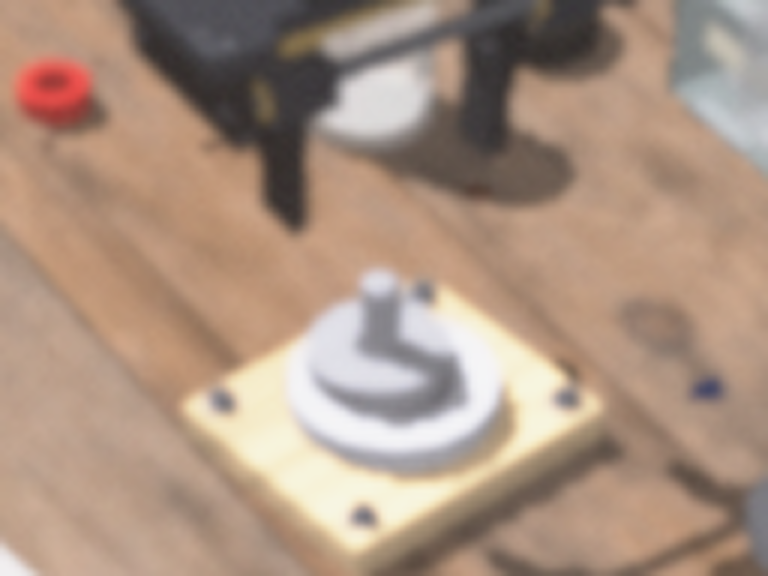

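```bash
python3 -m creep '[[87,6.5,0,-36.5,0,0,0],[87,6.5,0,-36.5,0,0,0],[87,6.5,10,-36.5,0,0,0],[87,6.5,15,-36.5,0,0,0],[87,6.5,20,-36.5,0,0,0],[87,6.5,20,-36.5,0,0,0],[87,0,0,0,0,0,0],[87,0,0,0,0,0,0]]'
python3 - <<'E'
from h import *
from rig import arm
S=pickle.load(open("side0.pkl","rb")); print(onz(S,416.6,314.6,.014))
o=arm.get_obs(); plan(o,(.5706,-.2058,.0115),yaw=0)
E
```

```text
clock: 8.82
position: [0.5681, -0.208, 0.0658]
orientation: [-0.707, 0.707, -0.003, -0.001]
contact_force: [0.3, 0.6, 0.2]
opening: 0.999
[ 0.57223011 -0.20576413  0.014     ]
yaw -0.002 dyaw 0.002 n 2
1.4,27.1,1.1,0,-0.001,0
1.4,27.1,1.1,0,-0.001,0
```

```bash
python3 -m creep '[[87,1.3,27,1,0,0,0],[87,1.3,27,1,0,0,0],[87,0,0,0,0,0,0],[87,0,0,0,0,0,0],[87,0,0,0,0,0,0]]'
python3 - <<'E'
from h import *
from rig import arm
o=arm.get_obs(); print(o["position"]); plan(o,(.5706,-.2064,.0115),yaw=0)
c=arm.capture("side");u,v=410,300;cv2.imwrite(f"pics/side4.png",cv2.resize(c["frame"][v-48:v+48,u-64:u+64,::-1],None,fx=6,fy=6,interpolation=cv2.INTER_CUBIC))
E
```

```text
clock: 9.23
position: [0.5736, -0.2027, 0.0158]
orientation: [-0.707, 0.707, 0.001, -0.001]
contact_force: [0.3, -0.7, 1.2]
opening: 0.999
[ 0.57364218 -0.20265029  0.01581172]
yaw 0.004 dyaw -0.004 n 1
-3.1,4.3,-3.7,0,0.004,0
```

View pics/side4.png

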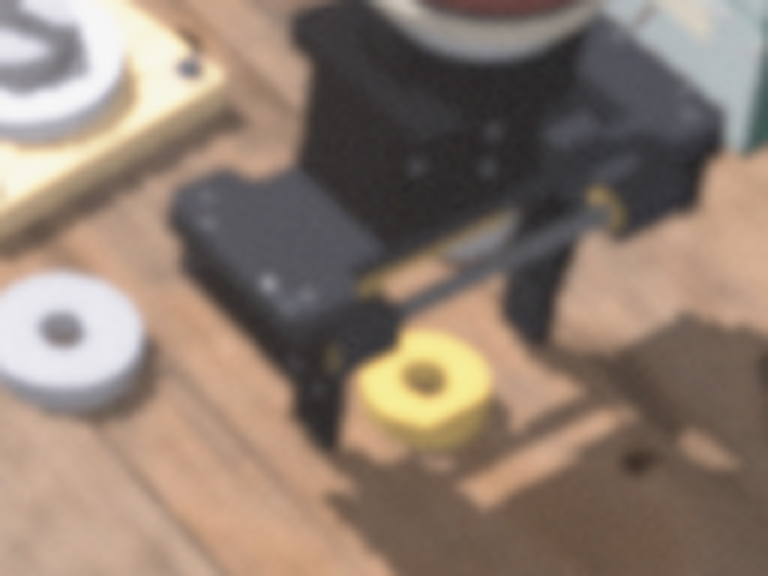

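```bash
python3 -m creep '[[87,-3,4.3,-3.5,0,0,0],[87,0,0,0,0,0,0],[30,0,0,0,0,0,0],[30,0,0,0,0,0,0],[30,0,0,0,0,0,0],[30,0,0,0,0,0,0],[30,0,0,0,0,0,0],[30,0,0,0,0,0,0]]' 25
python3 -m creep '[[30,0,-40,0,0,0,0],[30,0,-40,0,0,0,0],[30,0,-15,0,0,0,0],[30,0,0,0,0,0,0],[30,0,0,0,0,0,0]]'
python3 - <<'E'
from h import *
from rig import arm
o=arm.get_obs(); print(o["position"],o["clock"]); plan(o,(.5305,.0133,.107),yaw=0)
E
```

```text
clock: 9.95
position: [0.5704, -0.2067, 0.0105]
orientation: [-0.707, 0.707, 0.001, -0.001]
contact_force: [0.1, -0.6, -0.6]
opening: 0.629
clock: 10.37
position: [0.571, -0.2067, 0.1065]
orientation: [-0.707, 0.707, 0.002, -0.0]
contact_force: [0.2, 0.3, -1.0]
opening: 0.356
[ 0.57099964 -0.20666721  0.10651727] 10.3667
yaw 0.003 dyaw -0.003 n 6
-6.6,-0.1,36.7,0,0.001,0
-6.7,-0.1,36.7,0,0.001,0
-6.7,-0.1,36.7,0,0.001,0
-6.7,-0.1,36.7,0,0.001,0
-6.7,-0.1,36.7,0,0.001,0
-6.7,-0.1,36.7,0,0.001,0
```

The fingers were still at 55 mm when I lifted, so the grasp missed. Checking where the brass ring is.

```bash
python3 - <<'E'
from h import *
from rig import arm
c=arm.capture("side");pickle.dump(c,open("side5.pkl","wb"));u,v=410,300;cv2.imwrite(f"pics/side5.png",cv2.resize(c["frame"][v-48:v+48,u-64:u+64,::-1],None,fx=6,fy=6,interpolation=cv2.INTER_CUBIC))
E
python3 -m creep '[[87,0,0,0,0,0,0]]'
```

```text
clock: 10.5
position: [0.5696, -0.2062, 0.1043]
orientation: [0.707, -0.707, -0.0, 0.002]
contact_force: [0.1, -0.4, -0.5]
opening: 0.381
```

View pics/side5.png

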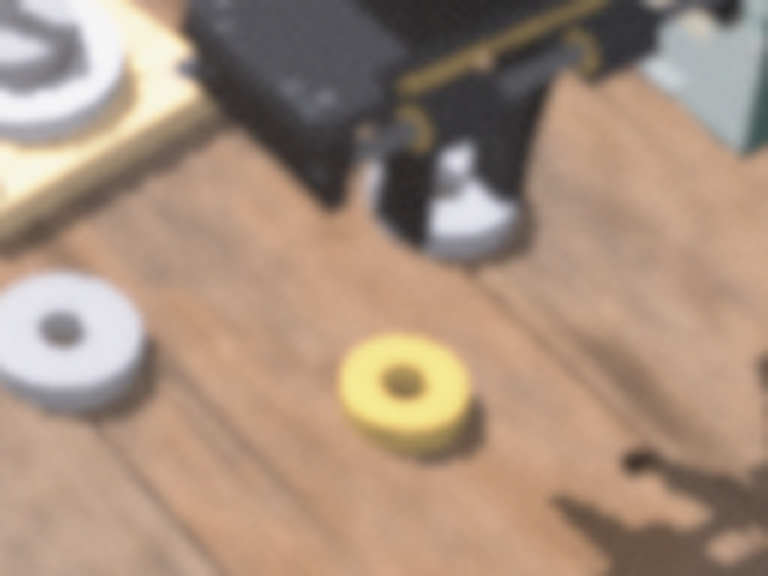

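Run:
```python
from h import *
from rig import arm
S=pickle.load(open("side5.pkl","rb")); print(onz(S,412.9,315.1,.014))
c=arm.capture("top");cv2.imwrite("pics/top5.png",cv2.resize(c["frame"][180:276,380:508,::-1],None,fx=6,fy=6,interpolation=cv2.INTER_CUBIC))
o=arm.get_obs(); print(o["position"])
```

```text
[ 0.5644945 -0.2027068  0.014    ]
[ 0.56953157 -0.20630486  0.10420096]
```

View pics/top5.png

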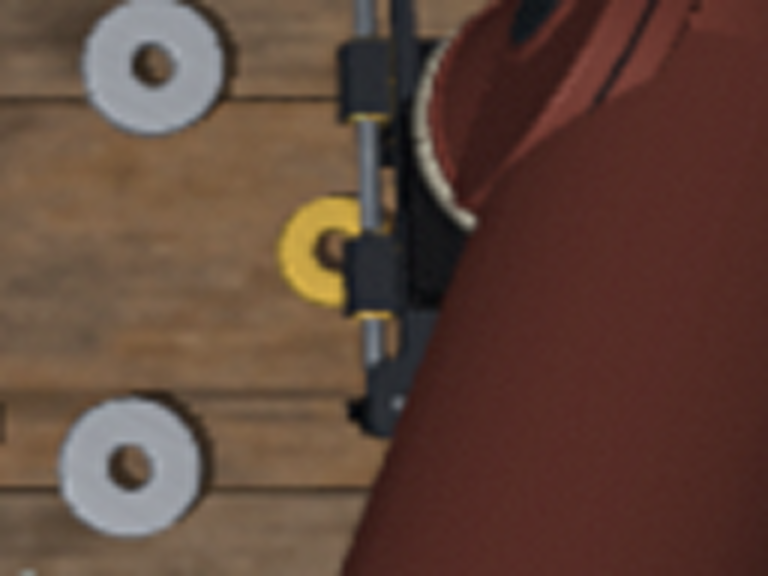

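```bash
python3 -m creep '[[87,-6.5,10,2.6,0,0,0],[87,0,20,0,0,0,0],[87,0,0,0,0,0,0],[87,0,0,0,0,0,0],[87,0,0,0,0,0,0]]' 25
python3 - <<'E'
from h import *
from rig import arm
o=arm.get_obs(); print(o["position"]); plan(o,(.563,-.2037,.0115),yaw=0)
E
```

```text
clock: 10.97
position: [0.5638, -0.2043, 0.0756]
orientation: [-0.707, 0.707, 0.001, -0.001]
contact_force: [0.4, -1.1, 1.2]
opening: 0.764
[ 0.56375145 -0.20432954  0.07559375]
yaw 0.003 dyaw -0.003 n 2
-0.4,32,0.3,0,0.001,0
-0.4,32,0.3,0,0.001,0
```

```bash
python3 -m creep '[[87,-0.4,25,0.3,0,0,0],[87,-0.4,25,0.3,0,0,0],[87,0,14,0,0,0,0],[87,0,0,0,0,0,0],[87,0,0,0,0,0,0],[87,0,0,0,0,0,0]]' 25
python3 -m creep '[[40,0,0,0,0,0,0],[40,0,0,0,0,0,0],[40,0,0,0,0,0,0],[40,0,0,0,0,0,0],[40,0,0,0,0,0,0],[40,0,0,0,0,0,0],[40,0,0,0,0,0,0],[40,0,0,0,0,0,0],[40,0,0,0,0,0,0]]' 25
```

```text
clock: 11.47
position: [0.5635, -0.2038, 0.0123]
orientation: [-0.707, 0.707, 0.001, -0.001]
contact_force: [0.1, -0.2, 0.2]
opening: 0.994
clock: 12.22
position: [0.5631, -0.2035, 0.0116]
orientation: [-0.707, 0.707, 0.001, -0.001]
contact_force: [0.4, 0.8, 1.2]
opening: 0.518
```

```bash
python3 -m creep '[[40,0,0,0,0,0,0],[40,0,0,0,0,0,0]]' 25; python3 -m creep '[[40,0,-30,0,0,0,0],[40,0,-40,0,0,0,0],[40,0,-25,0,0,0,0],[40,0,0,0,0,0,0],[40,0,0,0,0,0,0]]'
python3 - <<'E'
from h import *
from rig import arm
o=arm.get_obs(); print(o["position"],o["clock"]); plan(o,(.5307,.0129,.107),yaw=0)
E
```

```text
clock: 12.38
position: [0.5631, -0.2035, 0.0115]
orientation: [-0.707, 0.707, 0.001, -0.001]
contact_force: [0.2, 0.1, 0.9]
opening: 0.517
clock: 12.8
position: [0.5637, -0.2036, 0.1077]
orientation: [-0.707, 0.707, 0.002, -0.0]
contact_force: [-0.1, -0.1, -1.5]
opening: 0.522
[ 0.56374207 -0.20363655  0.10767877] 12.8
yaw 0.003 dyaw -0.003 n 6
-5.4,0.1,36.1,0,0.001,0
-5.4,0.1,36.1,0,0.001,0
-5.4,0.1,36.1,0,0.001,0
-5.5,0.1,36.1,0,0.001,0
-5.5,0.1,36.1,0,0.001,0
-5.5,0.1,36.1,0,0.001,0
```

```bash
python3 -m creep '[[40,-5.5,0,36,0,0,0],[40,-5.5,0,36,0,0,0],[40,-5.5,0,36,0,0,0],[40,-5.5,0,36,0,0,0],[40,-5.5,0,36,0,0,0],[40,-5.5,0,36,0,0,0],[40,0,0,0,0,0,0],[40,0,0,0,0,0,0],[40,0,0,0,0,0,0],[40,0,0,0,0,0,0]]'
python3 - <<'E'
from h import *
from rig import arm
o=arm.get_obs(); print(o["position"],o["clock"]);plan(o,(.5310,.0130,.0955),yaw=0)
u,v=347,245
c=arm.capture("side");pickle.dump(c,open("side6.pkl","wb"));cv2.imwrite(f"pics/side6.png",cv2.resize(c["frame"][v-48:v+48,u-64:u+64,::-1],None,fx=6,fy=6,interpolation=cv2.INTER_CUBIC))
E
```

```text
clock: 13.63
position: [0.529, 0.0109, 0.1058]
orientation: [-0.707, 0.707, -0.0, -0.001]
contact_force: [-0.4, -0.6, -2.3]
opening: 0.523
[0.52895858 0.01089821 0.10577477] 13.6333
yaw 0.001 dyaw -0.001 n 1
2.1,10.3,2.1,0,0.001,0
```

View pics/side6.png

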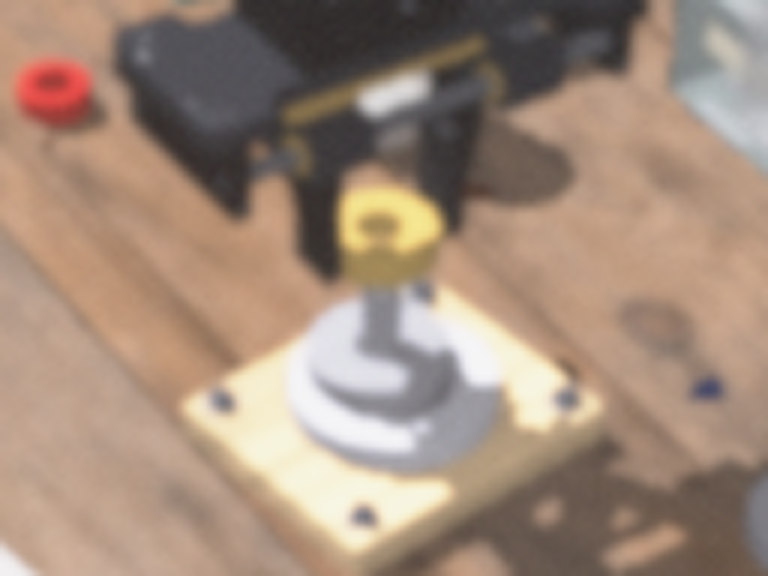

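Run:
```python
from h import *
N=pickle.load(open("side6.pkl","rb"))
print(onz(N,345.9,233.8,.1083))
h=cv2.cvtColor(N["frame"],cv2.COLOR_RGB2HSV).astype(int)
print(N["frame"][226:246,336:362,0])
```

```text
[0.52969352 0.0124309  0.1083    ]
[[ 62  59  63  85 125 157 177 187 194 191 182 169 148 134 131 122  98  77
   68  64  61  60  59  58  70  86]
 [ 60  59  63  94 141 175 195 202 206 205 202 195 183 168 159 146 115  84
   69  65  62  61  57  60  70  83]
 [ 57  58  64 102 156 200 219 224 227 228 228 225 221 213 197 174 139  98
   75  69  65  59  61  61  72  82]
 [ 54  55  67 118 184 226 235 238 240 241 242 241 239 237 229 216 180 138
   99  77  66  61  60  65  78  91]
 [ 56  55  76 138 210 238 242 243 243 243 243 243 243 243 242 238 226 195
  152 110  76  62  61  73  97 118]
 [ 55  59  83 153 223 241 243 242 239 238 237 238 241 243 244 243 241 232
  210 158 102  67  64  79 113 142]
 [ 56  59  89 159 226 240 239 231 222 215 214 218 229 239 243 245 244 242
  234 198 133  84  63  84 118 150]
 [ 56  61  92 161 225 238 228 205 186 178 176 182 200 225 240 244 245 244
  241 222 162 100  69  86 123 152]
 [ 55  59  85 158 224 235 221 186 166 163 164 165 178 214 238 244 245 244
  242 231 183 115  79  97 134 157]
 [ 55  59  83 155 222 237 226 200 178 171 170 171 186 218 238 244 244 243
  241 228 
[... 415 characters left out ...]
76 165 156
  152 160 180 193 196 192 185 176]
 [ 60  58  64  94 131 154 161 163 160 161 160 159 161 163 163 161 157 153
  154 164 185 196 200 197 189 183]
 [ 73  61  67  94 130 150 161 160 162 163 162 164 160 160 158 155 153 152
  160 175 189 199 202 200 194 189]
 [ 97  75  80 103 137 152 157 162 161 162 162 163 161 159 157 154 152 157
  168 183 194 198 202 200 197 193]
 [131 108 110 133 154 162 161 160 160 160 159 160 158 159 160 156 149 152
  166 186 200 202 200 198 197 196]
 [162 144 148 163 173 175 171 161 153 155 155 153 155 165 171 160 142 139
  152 186 212 213 205 198 197 197]
 [186 175 175 182 187 189 181 163 147 145 147 146 148 168 182 171 141 127
  142 186 225 230 223 210 203 198]]
```

```bash
python3 -m creep '[[40,2.2,5,2.1,0,0,0],[40,0,6,0,0,0,0],[40,0,0,0,0,0,0],[40,0,0,0,0,0,0]]'
python3 -m creep '[[40,0,3,0,0,0,0],[40,0,3,0,0,0,0],[40,0,3,0,0,0,0],[40,0,0,0,0,0,0]]'
```

```text
clock: 14.02
position: [0.5311, 0.0141, 0.0948]
orientation: [-0.707, 0.707, 0.0, -0.001]
contact_force: [0.1, 0.1, -1.1]
opening: 0.522
clock: 14.35
position: [0.5312, 0.0145, 0.0859]
orientation: [-0.707, 0.707, 0.001, -0.001]
contact_force: [-0.0, -0.1, -1.6]
opening: 0.521
```

```bash
python3 -m creep '[[40,0,2,-1,0,0,0],[40,0,3,0,0,0,0],[40,0,3,0,0,0,0],[40,0,0,0,0,0,0]]'
python3 -m creep '[[40,0,5,0,0,0,0],[40,0,5,0,0,0,0],[40,0,0,0,0,0,0],[40,0,0,0,0,0,0]]'
```

```text
clock: 14.68
position: [0.5312, 0.0135, 0.0779]
orientation: [-0.707, 0.707, 0.001, -0.001]
contact_force: [-0.1, 0.6, -1.1]
opening: 0.518
clock: 15.02
position: [0.5312, 0.0135, 0.0681]
orientation: [-0.707, 0.707, 0.001, -0.001]
contact_force: [0.1, 0.2, -1.8]
opening: 0.521
```

```bash
python3 -m creep '[[40,0,4,0,0,0,0],[40,0,4,0,0,0,0],[40,0,0,0,0,0,0],[40,0,0,0,0,0,0]]'
python3 -m creep '[[40,0,1,0,0,0,0],[40,0,1,0,0,0,0],[40,0,0,0,0,0,0]]'
```

```text
clock: 15.35
position: [0.5313, 0.0135, 0.0602]
orientation: [-0.707, 0.707, 0.001, -0.001]
contact_force: [0.3, 0.5, -2.1]
opening: 0.522
clock: 15.6
position: [0.5315, 0.0135, 0.0584]
orientation: [-0.707, 0.707, 0.001, -0.001]
contact_force: [-0.1, 0.6, -1.1]
opening: 0.523
```

```bash
python3 -m creep '[[40,0,0.7,0,0,0,0],[40,0,0,0,0,0,0]]'
python3 -m creep '[[75,0,0,0,0,0,0],[75,0,0,0,0,0,0],[75,0,0,0,0,0,0],[75,0,0,0,0,0,0],[75,0,0,0,0,0,0]]'
python3 -m creep '[[75,0,-30,0,0,0,0],[75,0,-40,0,0,0,0],[75,0,-20,0,0,0,0],[75,0,0,0,0,0,0],[75,0,0,0,0,0,0]]'
python3 - <<'E'
from h import *
from rig import arm
o=arm.get_obs(); print(o["position"],o["clock"]); 
u,v=327,235
c=arm.capture("side");cv2.imwrite(f"pics/side7.png",cv2.resize(c["frame"][v-48:v+48,u-64:u+64,::-1],None,fx=6,fy=6,interpolation=cv2.INTER_CUBIC))
S=pickle.load(open("side0.pkl","rb"))
print("red bore side",onz(S,271.6+59.5/3*1+0,0,0) if 0 else onz(S,272+19.6-.1,192+18.5-.1,.014))
plan(o,(.526,.2725,.13),yaw=.45)
E
```

```text
clock: 15.77
position: [0.5315, 0.0135, 0.0578]
orientation: [-0.707, 0.707, 0.001, -0.001]
contact_force: [-0.6, 0.3, -2.1]
opening: 0.523
clock: 16.18
position: [0.5317, 0.0136, 0.0579]
orientation: [0.707, -0.707, -0.001, 0.001]
contact_force: [-0.3, 0.1, -0.2]
opening: 0.803
clock: 16.6
position: [0.5324, 0.0137, 0.149]
orientation: [0.708, -0.707, -0.002, 0.0]
contact_force: [-0.2, -0.1, -0.4]
opening: 0.866
[0.53237348 0.01372825 0.14903614] 16.6
red bore side [0.52720616 0.27513412 0.014     ]
yaw 0.003 dyaw 0.447 n 7
-0.8,2.8,37,0,-0.064,0
1.6,2.8,36.9,0,-0.064,0
3.9,2.8,36.8,0,-0.064,0
6.2,2.8,36.4,0,-0.064,0
8.6,2.8,36,0,-0.064,0
10.8,2.8,35.3,0,-0.064,0
13.1,2.8,34.6,0,-0.064,0
```

View pics/side7.png

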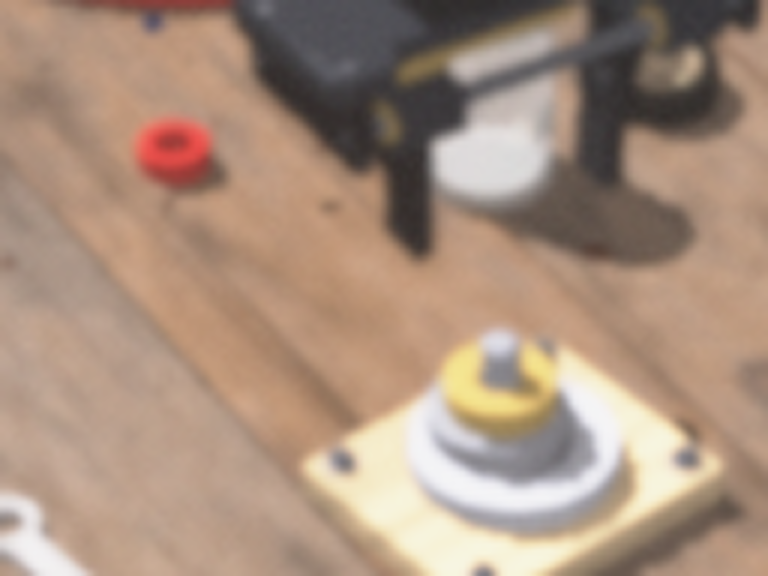

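Run:
```python
from h import *
from rig import arm
T=pickle.load(open("top0.pkl","rb")); print(onz(T,235,201,0),onz(T,235,201,.1))
o=arm.get_obs(); plan(o,(.526,.273,.12),yaw=1.25)
```

```text
[0.61880215 0.29962836 0.        ] [0.60219268 0.28123729 0.1       ]
yaw 0.003 dyaw 1.247 n 11
-0.4,2.5,23.6,0,-0.113,0
2.2,2.5,23.5,0,-0.113,0
4.9,2.5,23.1,0,-0.113,0
7.5,2.5,22.4,0,-0.113,0
9.9,2.5,21.4,0,-0.113,0
12.3,2.5,20.1,0,-0.113,0
14.5,2.5,18.6,0,-0.113,0
16.5,2.5,16.8,0,-0.113,0
18.3,2.5,14.9,0,-0.113,0
19.9,2.5,12.7,0,-0.113,0
21.2,2.5,10.4,0,-0.113,0
```

```bash
python3 -m creep '[[87,-0.4,2.5,23.6,0,-0.113,0],[87,2.2,2.5,23.5,0,-0.113,0],[87,5,2.5,23,0,-0.113,0],[87,7.5,2.5,22.4,0,-0.113,0],[87,10,2.5,21.4,0,-0.113,0],[87,12.3,2.5,20,0,-0.113,0],[87,14.5,2.5,18.6,0,-0.113,0],[87,16.5,2.5,16.8,0,-0.113,0],[87,18.3,2.5,15,0,-0.113,0],[87,20,2.5,12.7,0,-0.113,0],[87,21,2.5,10.4,0,-0.113,0],[87,0,0,0,0,0,0],[87,0,0,0,0,0,0]]'
python3 - <<'E'
from h import *
from rig import arm
o=arm.get_obs(); print(o["position"],o["q"]); plan(o,(.526,.273,.03),yaw=1.25)
E
```

```text
clock: 17.73
position: [0.5253, 0.2737, 0.1183]
orientation: [0.574, -0.574, -0.412, 0.414]
contact_force: [0.5, -1.2, 0.1]
opening: 1.0
[0.52531727 0.27373671 0.11826579] [-0.82332484  0.30969273  0.32144871  1.75596719 -0.10834361  1.09651458
  0.78169212]
yaw 1.248 dyaw 0.002 n 3
-0.1,29.4,-0.4,0,-0.001,0
-0.1,29.4,-0.4,0,-0.001,0
-0.1,29.4,-0.4,0,-0.001,0
```

```bash
python3 -m creep '[[87,0,30,0,0,0,0],[87,0,30,0,0,0,0],[87,0,26,0,0,0,0],[87,0,0,0,0,0,0],[87,0,0,0,0,0,0]]'
python3 - <<'E'
from h import *
from rig import arm
o=arm.get_obs(); print(o["position"]); plan(o,(.526,.273,.0115),yaw=1.25)
u,v=292,205
c=arm.capture("side");cv2.imwrite(f"pics/side8.png",cv2.resize(c["frame"][v-48:v+48,u-64:u+64,::-1],None,fx=6,fy=6,interpolation=cv2.INTER_CUBIC))
E
```

```text
clock: 18.15
position: [0.5258, 0.2709, 0.033]
orientation: [-0.575, 0.575, 0.41, -0.413]
contact_force: [-0.3, -1.1, -0.0]
opening: 0.999
[0.52575191 0.27090786 0.03304939]
yaw 1.244 dyaw 0.006 n 1
2.1,21.5,0.4,0,-0.006,0
```

View pics/side8.png

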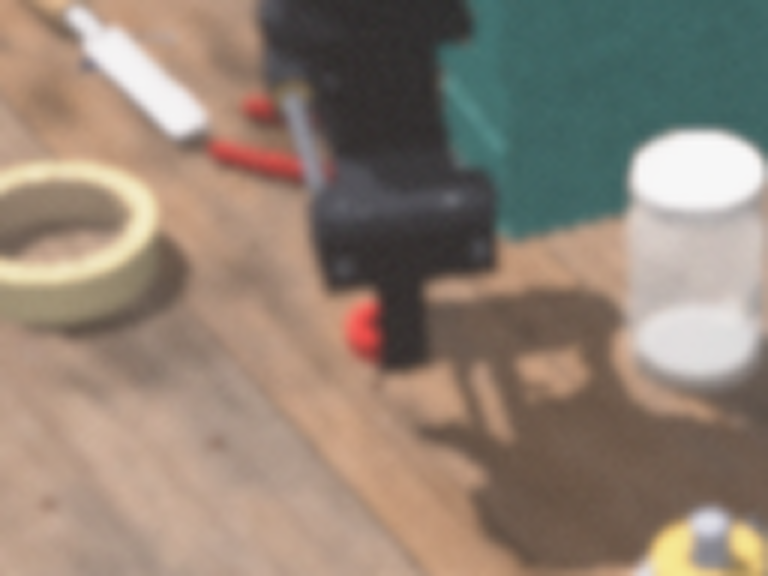

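```bash
python3 -m creep '[[87,2,12,0.4,0,0,0],[87,0,9.5,0,0,0,0],[87,0,0,0,0,0,0],[87,0,0,0,0,0,0],[87,0,0,0,0,0,0]]'
python3 -m creep '[[25,0,0,0,0,0,0],[25,0,0,0,0,0,0],[25,0,0,0,0,0,0],[25,0,0,0,0,0,0],[25,0,0,0,0,0,0],[25,0,0,0,0,0,0],[25,0,0,0,0,0,0],[25,0,0,0,0,0,0],[25,0,0,0,0,0,0],[25,0,0,0,0,0,0],[25,0,0,0,0,0,0],[25,0,0,0,0,0,0]]' 20
```

```text
clock: 18.62
position: [0.5271, 0.2749, 0.0131]
orientation: [-0.574, 0.574, 0.413, -0.412]
contact_force: [0.3, 0.6, -0.0]
opening: 1.001
clock: 19.62
position: [0.5269, 0.2749, 0.0128]
orientation: [-0.574, 0.574, 0.413, -0.413]
contact_force: [-1.0, 0.9, -0.6]
opening: 0.386
```

```bash
python3 -m creep '[[25,0,-30,0,0,0,0],[25,0,-40,0,0,0,0],[25,0,-35,0,0,0,0],[25,0,0,0,0,0,0],[25,0,0,0,0,0,0]]'
python3 - <<'E'
from h import *
from rig import arm
o=arm.get_obs(); print(o["position"],o["opening"]); plan(o,(.5312,.0132,.110),yaw=1.25)
E
```

```text
clock: 20.03
position: [0.5283, 0.2757, 0.1202]
orientation: [0.574, -0.574, -0.414, 0.411]
contact_force: [-0.4, 0.1, -1.0]
opening: 0.381
[0.52828439 0.27568705 0.12018525] 0.38108712299290065
yaw 1.246 dyaw 0.004 n 7
-35.4,1.4,-12.4,0,-0.001,0
-35.4,1.4,-12.3,0,-0.001,0
-35.4,1.4,-12.3,0,-0.001,0
-35.4,1.4,-12.3,0,-0.001,0
-35.4,1.4,-12.3,0,-0.001,0
-35.4,1.4,-12.3,0,-0.001,0
-35.5,1.4,-12.2,0,-0.001,0
```

```bash
python3 -m creep '[[25,-35.4,1.4,-12.3,0,0,0],[25,-35.4,1.4,-12.3,0,0,0],[25,-35.4,1.4,-12.3,0,0,0],[25,-35.4,1.4,-12.3,0,0,0],[25,-35.4,1.4,-12.3,0,0,0],[25,-35.4,1.4,-12.3,0,0,0],[25,-35.4,1.4,-12.3,0,0,0],[25,0,0,0,0,0,0],[25,0,0,0,0,0,0],[25,0,0,0,0,0,0],[25,0,0,0,0,0,0]]'
python3 - <<'E'
from h import *
from rig import arm
o=arm.get_obs(); print(o["position"],o["clock"]);plan(o,(.5313,.0133,.0965),yaw=1.25)
u,v=347,245
c=arm.capture("side");pickle.dump(c,open("side9.pkl","wb"));cv2.imwrite(f"pics/side9.png",cv2.resize(c["frame"][v-48:v+48,u-64:u+64,::-1],None,fx=6,fy=6,interpolation=cv2.INTER_CUBIC))
E
```

```text
clock: 20.95
position: [0.5291, 0.0141, 0.1073]
orientation: [0.574, -0.574, -0.413, 0.413]
contact_force: [-0.5, 0.2, -0.4]
opening: 0.378
[0.52906994 0.01406988 0.10732274] 20.95
yaw 1.248 dyaw 0.002 n 1
0,10.8,-2.4,0,-0.002,0
```

View pics/side9.png

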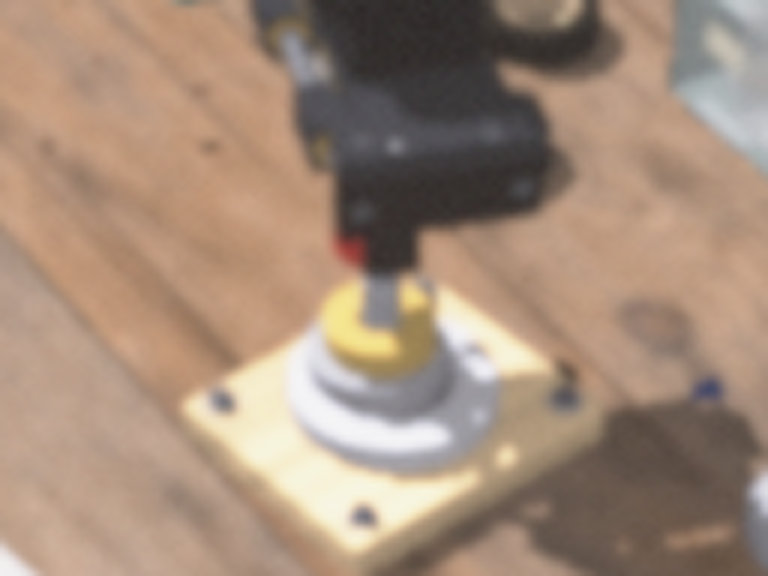

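```bash
python3 -m creep '[[25,-0.2,5,-2.3,0,0,0],[25,0,5,0,0,0,0],[25,0,0,0,0,0,0],[25,0,0,0,0,0,0]]'
python3 -m creep '[[25,0,2,0,0,0,0],[25,0,2,0,0,0,0],[25,0,2,0,0,0,0],[25,0,2,0,0,0,0],[25,0,0,0,0,0,0],[25,0,0,0,0,0,0]]'
```

```text
clock: 21.33
position: [0.5312, 0.0119, 0.0974]
orientation: [0.574, -0.574, -0.412, 0.413]
contact_force: [-0.5, 0.2, -0.2]
opening: 0.387
clock: 21.83
position: [0.5315, 0.0116, 0.0899]
orientation: [0.574, -0.574, -0.412, 0.413]
contact_force: [-0.5, -0.6, -0.8]
opening: 0.381
```

```bash
python3 -m creep '[[25,1.2,0,0.6,0,0,0],[25,0,2,0,0,0,0],[25,0,1,0,0,0,0],[25,0,0,0,0,0,0],[25,0,0,0,0,0,0]]'
```

```text
clock: 22.25
position: [0.5313, 0.013, 0.0869]
orientation: [0.574, -0.574, -0.413, 0.413]
contact_force: [0.1, -0.1, -0.8]
opening: 0.384
```

```bash
python3 -m creep '[[25,0,3,0,0,0,0],[25,0,3,0,0,0,0],[25,0,0,0,0,0,0]]'
python3 -m creep '[[25,0,3,0,0,0,0],[25,0,2,0,0,0,0],[25,0,1,0,0,0,0],[25,0,0,0,0,0,0],[25,0,0,0,0,0,0]]'
```

```text
clock: 22.5
position: [0.5309, 0.013, 0.0803]
orientation: [0.574, -0.574, -0.412, 0.413]
contact_force: [-0.6, -0.4, -0.1]
opening: 0.386
clock: 22.92
position: [0.5313, 0.0129, 0.0749]
orientation: [0.574, -0.574, -0.412, 0.413]
contact_force: [0.4, 0.7, -0.4]
opening: 0.384
```

```bash
python3 -m creep '[[25,0,1,0,0,0,0],[25,0,0.7,0,0,0,0],[25,0,0,0,0,0,0]]'
python3 -m creep '[[70,0,0,0,0,0,0],[70,0,0,0,0,0,0],[70,0,0,0,0,0,0],[70,0,0,0,0,0,0],[70,0,0,0,0,0,0],[70,0,0,0,0,0,0]]'
python3 -m creep '[[70,0,-30,0,0,0,0],[70,0,-40,0,0,0,0],[70,0,-40,0,0,0,0],[70,0,0,0,0,0,0],[70,0,0,0,0,0,0]]'
python3 - <<'E'
from h import *
from rig import arm
o=arm.get_obs(); print(o["position"],o["clock"]); 
u,v=347,245
c=arm.capture("side");pickle.dump(c,open("side10.pkl","wb"));cv2.imwrite(f"pics/side10.png",cv2.resize(c["frame"][v-48:v+48,u-64:u+64,::-1],None,fx=6,fy=6,interpolation=cv2.INTER_CUBIC))
for z,n in((.046,"wide"),(.060,"brass"),(.074,"red"),(.088,"next")):
    print(n,[round(float((a-b)*6),1) for a,b in zip(proj(c,(.532,.0145,z)),(283,197))])
E
```

```text
clock: 23.17
position: [0.5313, 0.013, 0.0732]
orientation: [0.574, -0.574, -0.413, 0.413]
contact_force: [-0.1, -0.2, -0.2]
opening: 0.384
clock: 23.67
position: [0.5314, 0.013, 0.0733]
orientation: [-0.574, 0.574, 0.413, -0.413]
contact_force: [-0.2, -0.4, 0.2]
opening: 0.744
clock: 24.08
position: [0.5329, 0.0131, 0.1858]
orientation: [-0.574, 0.575, 0.414, -0.411]
contact_force: [-0.6, 0.6, 0.2]
opening: 0.8
[0.53290783 0.01311846 0.18578329] 24.0833
wide [376.5, 340.3]
brass [377.2, 313.0]
red [377.8, 285.4]
next [378.5, 257.3]
```

View pics/side10.png

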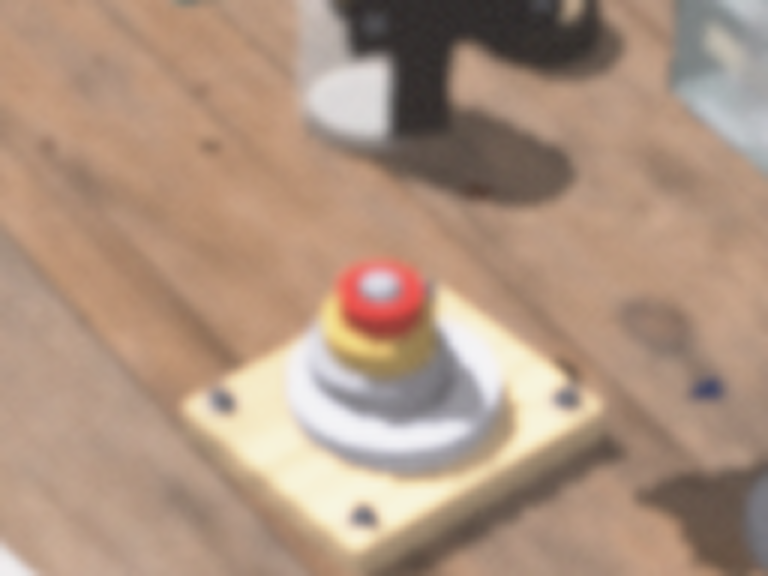

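```bash
python3 - <<'E'
from h import *
from rig import arm
S=pickle.load(open("side0.pkl","rb"));N=pickle.load(open("side10.pkl","rb"))
for n,(u0,u1,v0,v1) in {"tape":(210,262,180,218),"jar":(328,362,195,225)}.items():
    print(n,np.abs(S["frame"][v0:v1,u0:u1].astype(int)-N["frame"][v0:v1,u0:u1]).mean())
o=arm.get_obs(); print(o["contact_force"],np.abs(o["joint_velocities"]).max(),o["clock"])
E
python3 -m creep '[[80,0,-10,0,0,0,0],[80,0,0,0,0,0,0],[80,0,0,0,0,0,0],[80,0,0,0,0,0,0]]'
python3 -c "
from rig import arm
arm.job_done()"
```

```text
tape 17.59699730094467
jar 45.76111111111111
[ 0.18702783  0.14962236 -0.94140909] 0.0352338437916152 24.1333
clock: 24.47
position: [0.531, 0.0129, 0.1926]
orientation: [0.574, -0.574, -0.412, 0.413]
contact_force: [0.7, -0.6, -0.2]
opening: 0.912
the job is handed in; nothing more can be done
```

Run:
```python
from h import *
S=pickle.load(open("side0.pkl","rb"));N=pickle.load(open("side10.pkl","rb"))
cv2.imwrite("pics/cmp.png",np.vstack([cv2.resize(x["frame"][165:235,200:380,::-1],None,fx=4,fy=4) for x in(S,N)]))
```

```text
(no output)
```

View pics/cmp.png

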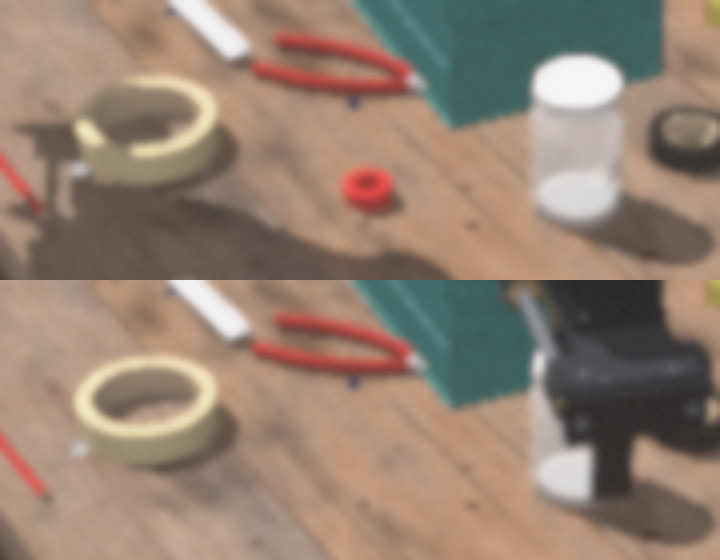

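I threaded the wide steel ring (the grey one farthest to the robot's right), then the brass ring, then the red ring onto the spindle, let go of everything and handed the job in at about 24.5 s. `job_done()` gives no verdict.

**Stack:** the last side picture shows all three rings lying flat around the spindle. The top of the red ring is about 2 px (in a 6× crop) from where a fully seated stack should put it, with the spindle tip standing about 4 mm above it.

**Forces:** contact forces on the hub stayed within about 2 N at each reading, which is roughly the weight of the ring held.

**Missed grasp:** my first grasp of the brass ring failed because I lifted before the fingers had closed, and that pushed the ring about 8 mm. I measured it again and picked it up normally.

**Jar and tape:** my automatic before/after picture comparison of the jar and tape gave large differences. The two pictures side by side show the tape in its place and the part of the jar that could be seen in its place. The differences came from the arm, which hid part of the jar, and from its shadow over the tape.

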